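Swap the expired permit plate on the control desk's clip board

TASK

The red permit plate has expired: pull it out from under its spring clip and lay it flat in the black out-tray, and only then slide the yellow plate into the lane it left, square and centred, front edge first, under the clip until its front edge is home against the stop, and let go. Let the plate's own edge lift the clip: keep your fingers off the clips and do not force them wide open. Leave the green plate in the other lane and everything else on the desk where it is.

Things in the scene. Friction and masses are not known exactly. Their poses are not given: they have to be found in the camera images.
- board: grey permit board screwed to the desk, 300 mm (x) by 270 (y), 8 thick; origin at the centre of its underside; plates slide in along +x. Two flat lanes between white lines, 100 mm wide, no side walls, centred at y = +65 (left) and -65 mm (right). At each lane's far end: a steel spring clip over an aluminium stop rail. A plate that is home has its origin at x = 20 mm, with its ridge's centre at x = -25 mm
- stop_left (a point): point at the foot of the left lane's stop face (rail 6 mm tall, 100 mm wide), on the lane's centre line and on the board's top (board x = 90, y = 65, z = 8 mm); axes as the board's. A plate is home when the middle of its lower front edge is here
- stop_right (a point): the same point for the right lane (board y = -65 mm)
- lip_left (a point): middle of the left clip's line of contact, 35 mm in front of the stop (board x = 55 mm). The clip is 50 mm wide and stands 25 mm above the board; its hinge is at board x = 130 mm, 16 mm above the board's top. Before the contact line its lip flares up towards -x at 20 deg; its mouth (board x = 29 mm) is about 10 mm above the board, so a plate slid along the board wedges the clip up
- lip_right (a point): the same point for the right clip
- clip_left (a joint): angle of the left clip in rad: 0 when empty and shut, about 0.045 with a plate under it, larger when lifted. Its spring presses a plate with about 3 N; feeding a plate in takes 5 to 12 N at the lip, then less than 5 N, until the stop is met and the force rises sharply
- clip_right (a joint): the same for the right clip
- red_plate: red expired permit plate, at the start home under one of the two clips; 140 mm long (x), 90 wide (y), 4 thick, about 0.1 kg; origin at the centre of its underside, +x towards its front edge, z up. An upright grip ridge of its colour, 44 mm long (x), 14 wide (y), top 30 mm above the underside, is centred 45 mm behind the origin (x = -45 mm); else flat on top, with a paper label
- red_plate_front (a point): middle of the red plate's lower front edge
- green_plate: green valid permit plate under the other clip, to be left there; same shape as the red one
- green_plate_front (a point): middle of the green plate's lower front edge
- yellow_plate: yellow new permit plate, lying flat on the desk at one side of the board; 140 mm long (x), 90 wide (y), 4 thick, about 0.1 kg; origin at the centre of its underside, +x towards its front edge, z up. An upright grip ridge of its colour, 44 mm long (x), 14 wide (y), top 30 mm above the underside, is centred 45 mm behind the origin (x = -45 mm); else flat on top, with a paper label
- yellow_plate_front (a point): middle of the yellow plate's lower front edge
- out_tray: black shallow open tray fixed on the desk at the other side of the board, 215 mm (x) by 175 mm (y) outside, walls 5 mm thick and 22 mm tall, floor 5 mm thick; origin under its centre, z up
- calculator: white desk calculator, 130 x 75 x 14 mm, origin under its centre; a bystander
- mug: blue mug, 80 mm wide, 95 mm tall, origin under its centre; a bystander
- torch: yellow and black torch lying down, 170 mm long, 52 mm tall, origin under its middle; a bystander
- tape_roll: blue roll of tape lying flat, 90 mm across, 24 mm tall, origin under its centre; a bystander
- handset_radio: black hand radio lying on its back, 110 x 58 x 34 mm plus a 60 mm aerial, origin under its case; a bystander
- stapler: blue stapler, 120 x 45 x 44 mm, origin under its centre; a bystander
Not all that is in view belongs to the job. There is more than one size of the red_plate; the one meant has the size given above.

How it is judged (in metres and radians):
On the way, in this order (a step that is already met when the one before it is completed fails the run):
1. the red plate is pulled clear of the clips (its front edge more than 60 mm from both stops) (distance between red_plate_front and stop_left above 0.06 m and distance between red_plate_front and stop_right above 0.06 m), for 0.1 s.
2. the red plate lies flat and still on the out-tray's floor (x of red_plate in the frame of out_tray between -0.045 and 0.045 m and y of red_plate in the frame of out_tray between -0.05 and 0.05 m and height (world z) of red_plate below 0.009 m and angle between red_plate's own z axis and vertical below 0.06 rad and linear speed of red_plate below 0.02 m/s), for 0.3 s.
3. the yellow plate's front edge has lifted the free clip and gone at least 5 mm under it (((x of yellow_plate_front in the frame of stop_left above -0.03 m and y of yellow_plate_front in the frame of stop_left between -0.02 and 0.02 m and z of yellow_plate_front in the frame of stop_left between -0.004 and 0.004 m and value of joint clip_left above 0.03 rad) or (x of yellow_plate_front in the frame of stop_right above -0.03 m and y of yellow_plate_front in the frame of stop_right between -0.02 and 0.02 m and z of yellow_plate_front in the frame of stop_right between -0.004 and 0.004 m and value of joint clip_right above 0.03 rad))), for 0.1 s.
At the end, for the whole second after the job is handed in: Red plate flat and still on the out-tray's floor; yellow plate still in the lane the red one left, front edge within 3 mm of the stop, within 10 mm of the lane's centre line and 0.1 rad of square, clip pressing on it; green plate home in the other lane to the same tolerances (all of step 2 and ((x of yellow_plate_front in the frame of stop_left between -0.003 and 0.003 m and y of yellow_plate_front in the frame of stop_left between -0.01 and 0.01 m and z of yellow_plate_front in the frame of stop_left between -0.003 and 0.003 m and angle between the x axis of each of yellow_plate, green_plate and the x axis of board, either way round below 0.1 rad and value of joint clip_left between 0.03 and 0.12 rad and x of green_plate_front in the frame of stop_right between -0.003 and 0.003 m and y of green_plate_front in the frame of stop_right between -0.01 and 0.01 m and z of green_plate_front in the frame of stop_right between -0.003 and 0.003 m and value of joint clip_right between 0.03 and 0.12 rad) or (x of yellow_plate_front in the frame of stop_right between -0.003 and 0.003 m and y of yellow_plate_front in the frame of stop_right between -0.01 and 0.01 m and z of yellow_plate_front in the frame of stop_right between -0.003 and 0.003 m and angle between the x axis of each of yellow_plate, green_plate and the x axis of board, either way round below 0.1 rad and value of joint clip_right between 0.03 and 0.12 rad and x of green_plate_front in the frame of stop_left between -0.003 and 0.003 m and y of green_plate_front in the frame of stop_left between -0.01 and 0.01 m and z of green_plate_front in the frame of stop_left between -0.003 and 0.003 m and value of joint clip_left between 0.03 and 0.12 rad)) and linear speed of each of yellow_plate, green_plate below 0.02 m/s); the robot touches nothing.
It fails at once if the green plate is shifted by more than 8 mm (distance of green_plate_front from where it was at the start of the episode above 0.008 m).
It fails at once if a clip is forced wide open (over 0.3 rad) (value of joint any of clip_left, clip_right above 0.3 rad).
It fails at once if the fingers press on a clip with over 1.5 N (contact force between the fingers and clip_left above 1.5 N or contact force between the fingers and clip_right above 1.5 N).
It fails at once if a bystander is moved by more than 25 mm (distance of any of calculator, mug, torch, tape_roll, handset_radio, stapler from where it was at the start of the episode above 0.025 m).
It also fails if it takes over 54 s, if anything falls off the work surface, if the arm or the gripper's body presses on something with over 40 N, if the wrist force passes 120 N, or if a joint passes its speed limit or range.

ROBOT

A 6-joint arm with a two-finger parallel gripper is mounted at the origin on the work surface. World frame = base frame: x ahead of the robot, y to its left, z up, the work surface at z = 0. Lengths are in mm, angles in rad, forces in N, time in s.
With the tool pointing down it reaches from about 350 to 775 mm from the base axis. Payload 7.3 kg.
Tool frame: the origin (TCP) lies midway between the tips of the shut fingers; the grasp point (between the pads) lies 19 mm behind it; z points along the fingers, y is the line along which they close (so a half turn about z gives the same grasp; the last joint's range is limited). The gripper opens to 92 mm and grips with 3 to 60 N. Pads are 19 mm wide; open, the fingers measure 130 mm over their backs; the gripper's body (75 mm by 190 mm) begins 47 mm behind the grasp point.
Start: joints at [1.013, 0.342, 1.524, -0, 1.275, -0.146], TCP at [210.124, 481.137, 226.741] pointing down, gripper open.
Joint ranges: [-2.53, 2.53], [-0.77, 2.02], [0.04, 2.7], [-1, 4.14], [0.28, 2.66], [-3.11, 3.11]. Speed limits (rad/s): [2.57, 2.57, 3.14, 3.14, 3.14, 3.14].

INTERFACE

Orientations are given as [roll, pitch, yaw] about the fixed x, y, z axes, in that order (R = Rz(yaw) Ry(pitch) Rx(roll)).
In Python, from plant import get_obs, capture, camera_model, close_job, search_frame, regions_of, pinpoint gives the robot as it stands. The module is installed in compiled form; this text tells all that it offers.
- The arm moves only by the shell command python3 -m pendant 'ROWS'. ROWS is JSON, one flat list of numbers, 7 for each row, row after row: the shift along the tool's x, y, z in units of 30 mm (1.0 is 30 mm), then the turn, a rotation vector about the tool's x, y, z in units of 4 degrees (1.0 is 4 degrees), then the closure, from -1 (fully open) to 1 (shut), so that 0 is half open. In form: [dx, dy, dz, wx, wy, wz, gripper, dx, dy, dz, wx, wy, wz, gripper, ...]. A call has 1 to 12 rows; each row shifts and turns the commanded pose from where the row before left it, along the tool's axes as they then stand; what a row does not reach is not made up. A row lasts 1/10 s, in which the tool goes at most 50 mm and 8.59 degrees, less where a joint would pass 70% of its speed; a pose out of reach is approached as far as the arm can. A call with a number of a shift or a turn outside -1 to 1 is refused whole. A call with a gripper value outside its range is refused whole. The fingers move at their own pace and stop on an object; the grip force is fixed at half the most. Time passes only in rows, so rows that do not move let the fingers close. It gives the time, the measured TCP pose, the force, the opening and the grip force at its end, in the units of the state.
- get_obs(): the state, without advancing time (a new reading comes with each control period).
- capture(name): name is "side" or "top" or "wrist"; returns the picture (420x560x3 uint8, red, green, blue); there is no depth.
- camera_model(name): a dict with "fov_y" (degrees; the focal length in pixels is half the picture's height over the tangent of half this angle, whatever the lens; pixels are square), "cx", "cy" (the principal point, pixels), "D" ([k1, k2, p1, p2, k3] as OpenCV has them; the pictures are not rectified), "pose" (4x4, takes a point from camera to world coordinates). Camera axes: x right, y up, looking along -z (the intrinsics and any distortion apply to the point x, -y, -z); pixel columns grow to the right and rows downward; lengths in mm; the calibration is good to about 2 mm. A picture is of the moment at which its call begins: read the wrist's pose just before it. camera_model takes no time and is no camera call; for the wrist camera it gives the pose at the moment of the call.
- close_job(): hands the job in; it is judged then, once.
Trained networks look in the newest picture that a camera, given by its name, has taken for a name from the list of things; names that differ only in an ending like _2 or _b are one class to them, and where a whole thing is asked for, a point or a joint stands for the part that bears it (a point fixed in the world has none). Each returns a list of dicts, best first, with "score" (0 to 1); they miss things now and then, are a little off and sometimes report something else, mostly with a low value. They report only what shows in the picture. A call takes as long as a camera call. They do not tell look-alikes from the thing itself.
- search_frame(camera, thing): "location" ([column, row] in pixels, amid what is visible of it).
- regions_of(camera, thing): "pixels" (420x560 bool, what is visible of it) and "location" ([column, row] in pixels, amid what is visible of it).
- pinpoint(camera, thing): "location" ([column, row] in pixels: a listed point, or the origin of a listed thing).
The state is a dict: "time": time; "joint_positions": joint angles; "dq": joint speeds; "tau": joint torques, N m; "tool_pos": TCP position; "tcp_rot": TCP orientation; "contact_force": force on the tool from outside, world axes, zero at the start; "moment": the same for the moment, N m; "grip_width": finger opening in mm; "finger_force": force on a finger pad.
Only numpy, scipy, OpenCV 4.12 (cv2) and the standard library are available. Lean on these libraries where they do the work, as an engineer would, in place of code of your own. Each camera call takes 0.05 s, during which the arm holds its last target. There are 200 camera calls.

## Working session

There is one attempt and no reset: what is moved stays moved. The work goes in short steps, Python scripts to look and compute and a shell command to move; the robot and the scene stay as the last step left them, time stands still between calls to the robot, and variables do not carry over. Pictures are saved under pics/ and viewed, at most 10 in all, crops included, and the job is handed in when it is done.

```bash
mkdir -p pics; cat > h.py <<'E'
import numpy as np, cv2
from plant import *
from scipy.spatial.transform import Rotation as R
def K(m):
    f=210/np.tan(np.radians(m["fov_y"])/2); return np.array([[f,0,m["cx"]],[0,f,m["cy"]],[0,0,1.]])
def px2w(m,p,z):
    u=cv2.undistortPoints(np.array([[p]],float),K(m),np.array(m["D"],float))[0,0]
    P=np.array(m["pose"]); d=P[:3,:3]@np.array([u[0],-u[1],-1]); o=P[:3,3]
    return o+d*(z-o[2])/d[2]
def save(cam,name):
    im=capture(cam); cv2.imwrite(f"pics/{name}.png",im[:,:,::-1]); return im
E
python3 - <<'E'
from h import *
a=save("top","top0"); b=save("side","side0"); 
cv2.imwrite("pics/both.png",np.hstack([cv2.resize(x,(400,300)) for x in (a,b)])[:,:,::-1])
m=camera_model("top");print(m["pose"],m["fov_y"])
for n,z in [("board",8),("stop_left",8),("stop_right",8),("red_plate",0),("red_plate_front",8),("green_plate_front",8),("yellow_plate",0),("yellow_plate_front",0),("out_tray",0)]:
    print(n,[(np.round(r["location"]).tolist(),round(r["score"],2),np.round(px2w(m,r["location"],z)[:2]).tolist()) for r in pinpoint("top",n)[:3]])
print(get_obs())
E
```

```text
[[-1.17222712e-03  9.89406941e-01 -1.45163808e-01  3.20106587e+02]
 [-9.99996803e-01 -1.48502585e-03 -2.04645716e-03 -5.59559466e+00]
 [-2.24035093e-03  1.45160945e-01  9.89405519e-01  1.41439031e+03]
 [ 0.00000000e+00  0.00000000e+00  0.00000000e+00  1.00000000e+00]] 54.89432443401011
board [([262.0, 213.0], 0.57, [545.0, 32.0])]
stop_left [([284.0, 188.0], 0.42, [634.0, -44.0])]
stop_right [([285.0, 188.0], 0.68, [635.0, -48.0]), ([188.0, 159.0], 0.3, [744.0, 301.0])]
red_plate [([281.0, 212.0], 0.84, [550.0, -33.0]), ([282.0, 188.0], 0.72, [638.0, -37.0]), ([214.0, 289.0], 0.69, [281.0, 200.0])]
red_plate_front [([280.0, 188.0], 0.82, [633.0, -31.0]), ([201.0, 289.0], 0.77, [280.0, 244.0]), ([339.0, 282.0], 0.75, [306.0, -230.0])]
green_plate_front [([250.0, 187.0], 0.75, [638.0, 77.0])]
yellow_plate [([361.0, 218.0], 0.86, [527.0, -316.0]), ([250.0, 188.0], 0.47, [636.0, 76.0])]
yellow_plate_front [([358.0, 201.0], 0.61, [590.0, -308.0])]
out_tray [([178.0, 219.0], 0.77, [524.0, 331.0])]
{'time': 0.55, 'joint_positions': array([ 1.01305254e+00,  3.42001750e-01,  1.52414768e+00,  4.23029706e-06,
        1.27539894e+00, -1.45975711e-01]), 'dq': array([-4.03440917e-04, -4.31607181e-04, -3.12635275e-05, -8.18784183e-04,
        6.67675560e-04,  1.81944811e-03]), 'tau': array([ 4.02749329e-04, -4.30865729e+01, -2.44359058e+01,  7.18465098e-02,
        4.85682429e-02,  1.50154654e-05]), 'tool_pos': array([210.08608215, 481.12976787, 226.72292726]), 'tcp_rot': array([3.14154825e+00, 2.43747352e-06, 2.72982334e+00]), 'contact_force': array([-0.99833146, -0.17287746, -0.33106188]), 'moment': array([0.05209764, 0.01540035, 0.03102162]), 'finger_force': 0.0, 'grip_width': 92.0038642413799}
```

View pics/top0.png

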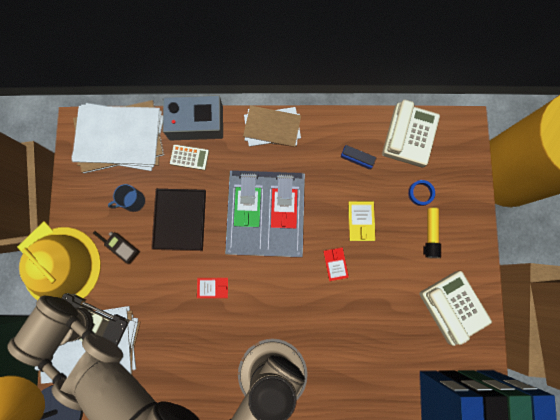

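The top view shows red and green plates in the board (right lane red at about (284,205), left lane green), the tray left at (180,219), and yellow right at (361,220), ridge toward the robot. Red decoys lie at (212,288) and (337,264).

```bash
python3 - <<'E'
from h import *
o=get_obs(); T=np.eye(4); T[:3,:3]=R.from_euler("xyz",o["tcp_rot"]).as_matrix(); T[:3,3]=o["tool_pos"]
m=camera_model("wrist"); print(np.round(np.linalg.inv(T)@m["pose"],3), m["fov_y"])
m=camera_model("top"); capture("top")
for n,z in [("yellow_plate",4),("out_tray",22),("board",8)]:
    for r in regions_of("top",n)[:2]:
        c=cv2.findContours(r["pixels"].astype(np.uint8),0,1)[0]; c=max(c,key=cv2.contourArea)[:,0].astype(float)
        w=np.array([px2w(m,p,z)[:2] for p in c]); print(n,round(r["score"],2),np.round(cv2.minAreaRect(w.astype(np.float32)),1) if 0 else cv2.minAreaRect(w.astype(np.float32)))
E
```

```text
[[-0.00000e+00  9.52000e-01  3.06000e-01  8.31120e+01]
 [ 1.00000e+00  1.00000e-03 -1.00000e-03 -8.20000e-01]
 [-1.00000e-03  3.06000e-01 -9.52000e-01 -1.57648e+02]
 [ 0.00000e+00  0.00000e+00  0.00000e+00  1.00000e+00]] 64.12524999158305
yellow_plate 0.68 ((517.1490478515625, -315.11224365234375), (93.05127716064453, 135.35089111328125), 89.87577056884766)
yellow_plate 0.48 ((621.609130859375, -43.98370361328125), (49.68960952758789, 94.64247131347656), 89.54029846191406)
out_tray 0.7 ((523.6681518554688, 325.05499267578125), (179.10142517089844, 219.35035705566406), 88.59634399414062)
board 0.78 ((545.3946533203125, 23.241806030273438), (272.0045471191406, 300.6263427734375), 87.92936706542969)
```

```bash
python3 -m pendant '[0,0,0,0,0,-0.9,-0.2, 0,0,0,0,0,-0.9,-0.2, 0,0,0,0,0,-0.9,-0.2, 0,0,0,0,0,-0.9,-0.2, 0,0,0,0,0,-0.9,-0.2, 0,0,0,0,0,-0.87,-0.2, -0.6,-0.94,0,0,0,0,-0.2, -0.6,-0.94,0,0,0,0,-0.2, -0.6,-0.94,0,0,0,0,-0.2, -0.6,-0.94,0,0,0,0,-0.2, -0.6,-0.94,0,0,0,0,-0.2, -0.6,-0.94,0,0,0,0,-0.2]'
python3 -m pendant '[-0.6,-0.94,0,0,0,0,-0.2, -0.6,-0.94,0,0,0,0,-0.2, -0.6,-0.94,0,0,0,0,-0.2, -0.6,-0.94,0,0,0,0,-0.2, -0.6,-0.94,0,0,0,0,-0.2, -0.6,-0.94,0.4,0,0,0,-0.2, -0.6,-0.94,0.4,0,0,0,-0.2, -0.6,-0.94,0.4,0,0,0,-0.2, -0.6,-0.94,0.4,0,0,0,-0.2, -0.6,-0.94,0.4,0,0,0,-0.2, -0.6,-0.94,0.4,0,0,0,-0.2, -0.6,-0.94,0,0,0,0,-0.2]'
python3 - <<'E'
from h import *
print(get_obs()["tool_pos"],get_obs()["tcp_rot"])
m=camera_model("wrist"); a=save("wrist","w1")
for n,z in [("stop_left",8),("stop_right",8),("lip_right",12),("red_plate",8),("red_plate_front",8),("green_plate_front",8),("green_plate",8)]:
    print(n,[(np.round(r["location"]).tolist(),round(r["score"],2),np.round(px2w(m,r["location"],z)[:2],1).tolist()) for r in pinpoint("wrist",n)[:2]])
for n in ["red_plate"]:
    for r in regions_of("wrist",n)[:2]: print(r["score"],r["location"],r["pixels"].sum())
E
```

```text
time: 1.95
tool_pos: [312.3, 306.9, 226.9]
tcp_rot: [3.141, 0.0, 3.105]
contact_force: [-0.1, 0.5, 0.1]
grip_width: 54.9
finger_force: 0.0
time: 3.15
tool_pos: [514.8, -39.2, 153.1]
tcp_rot: [3.141, -0.003, 3.104]
contact_force: [0.5, 0.1, 0.7]
grip_width: 54.8
finger_force: 0.0
[514.84291314 -39.21145493 153.1473514 ] [ 3.14089978e+00 -2.79447106e-03  3.10444092e+00]
stop_left []
stop_right [([280.0, 302.0], 0.59, [634.5, -45.0])]
lip_right [([275.0, 275.0], 0.89, [599.1, -47.9]), ([345.0, 216.0], 0.7, [539.3, 20.3])]
red_plate [([278.0, 240.0], 0.68, [563.4, -44.0]), ([64.0, 32.0], 0.61, [368.7, -215.4])]
red_plate_front []
green_plate_front []
green_plate [([410.0, 242.0], 0.78, [570.5, 87.1])]
0.78 [281.4, 224.0] 9419
0.7 [68.2, 47.1] 7715
```

View pics/w1.png

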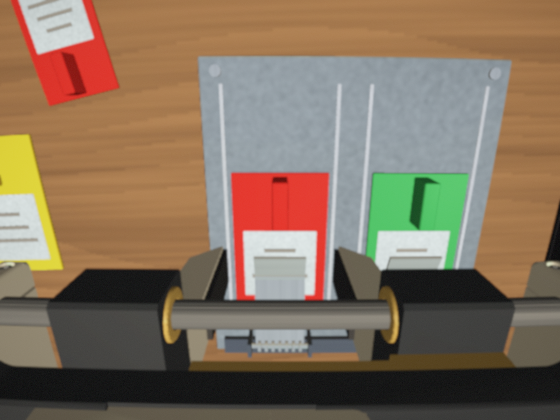

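The wrist view is upside down (robot side up). Red plate rear corners are at (232,173) and (328,173), its ridge at (281,178–230), and the board's near edge at (200,58)–(508,62).

```bash
python3 - <<'E'
from h import *
m=camera_model("wrist")
for n,p,z in [("rearR",(232,173),12),("rearL",(328,173),12),("ridgetop",(281,179),38),("ridgefar",(281,229),38),("bR",(199,58),8),("bL",(509,62),8),("l1a",(221,87),8),("l1b",(226,240),8),("l2a",(340,86),8),("l2b",(333,240),8),("l4a",(487,88),8),("l4b",(468,240),8)]:
    print(n,np.round(px2w(m,p,z),1))
im=cv2.imread("pics/w1.png")[...,::-1].astype(int)
red=((im[...,0]>1.6*im[...,1])&(im[...,0]>90)); 
for row in (176,185,195,210,222): 
    print(row,[ (c,im[row,c].tolist()) for c in range(266,298,3)])
E
```

```text
rearR [494.9 -81.2  12. ]
rearL [498.1   6.5  12. ]
ridgetop [496.  -36.5  38. ]
ridgefar [541.1 -38.1  38. ]
bR [ 395.8 -102.2    8. ]
bL [406.1 163.7   8. ]
l1a [419.9 -85.5   8. ]
l1b [562.8 -93.2   8. ]
l2a [422.7  17.    8. ]
l2b [566.7  12.5   8. ]
l4a [427.4 146.8   8. ]
l4b [572.1 148.7   8. ]
176 [(266, [229, 59, 49]), (269, [229, 59, 50]), (272, [221, 56, 46]), (275, [202, 48, 38]), (278, [202, 48, 37]), (281, [202, 45, 37]), (284, [203, 49, 40]), (287, [218, 54, 44]), (290, [229, 61, 51]), (293, [229, 61, 50]), (296, [229, 63, 51])]
185 [(266, [229, 59, 49]), (269, [229, 58, 48]), (272, [212, 47, 39]), (275, [228, 55, 46]), (278, [227, 56, 47]), (281, [228, 58, 47]), (284, [227, 56, 45]), (287, [221, 53, 43]), (290, [229, 61, 50]), (293, [229, 60, 48]), (296, [229, 59, 49])]
195 [(266, [229, 59, 48]), (269, [229, 58, 48]), (272, [212, 49, 42]), (275, [230, 58, 48]), (278, [229, 56, 45]), (281, [229, 58, 48]), (284, [229, 58, 48]), (287, [219, 53, 44]), (290, [229, 60, 50]), (293, [229, 60, 49]), (296, [229, 61, 50])]
210 [(266, [229, 59, 49]), (269, [229, 59, 48]), (272, [212, 47, 38]), (275, [229, 56, 46]), (278, [229, 57, 48]), (281, [229, 58, 48]), (284, [229, 57, 47]), (287, [220, 52, 43]), (290, [229, 62, 50]), (293, [229, 60, 50]), (296, [228, 59, 48])]
222 [(266, [229, 59, 49]), (269, [229, 59, 49]), (272, [209, 49, 40]), (275, [229, 55, 46]), (278, [229, 55, 46]), (281, [229, 55, 46]), (284, [229, 56, 46]), (287, [220, 53, 42]), (290, [229, 60, 49]), (293, [229, 60, 48]), (296, [228, 60, 49])]
```

```bash
python3 -m pendant '[-0.12,0.06,1,0,0,0,-0.2, 0,0,1,0,0,0,-0.2, 0,0,1,0,0,0,-0.2, 0,0,1,0,0,0,-0.2, 0,0,0.3,0,0,0,-0.2, 0,0,0.28,0,0,0,-0.2, 0,0,0,0,0,0,-0.2, 0,0,0,0,0,0,1, 0,0,0,0,0,0,1, 0,0,0,0,0,0,1, 0,0,0,0,0,0,1, 0,0,0,0,0,0,1]'
```

```text
time: 4.8
tool_pos: [519.0, -36.5, 17.6]
tcp_rot: [-3.141, 0.001, 3.105]
contact_force: [-0.5, -2.6, 2.1]
grip_width: 19.5
finger_force: 1.5
```

```bash
python3 -m pendant '[0,0,0,0,0,0,1, 0,0,0,0,0,0,1, 0,0,0,0,0,0,1, 0,0,0,0,0,0,1]'; python3 -m pendant '[0.3,0,0,0,0,0,1, 0.3,0,0,0,0,0,1, 0.3,0,0,0,0,0,1, 0.4,0,0,0,0,0,1, 0.4,0,0,0,0,0,1, 0.4,0,0,0,0,0,1, 0.4,0,0,0,0,0,1, 0.4,0,0,0,0,0,1, 0.1,0,0,0,0,0,1]'
```

```text
time: 5.2
tool_pos: [518.6, -36.8, 17.5]
tcp_rot: [-3.141, -0.0, 3.104]
contact_force: [-2.6, -4.9, 5.0]
grip_width: 13.9
finger_force: 30.0
time: 6.1
tool_pos: [427.2, -32.6, 17.5]
tcp_rot: [3.141, -0.001, 3.105]
contact_force: [0.7, 0.3, 2.0]
grip_width: 13.9
finger_force: 29.9
```

```bash
python3 -m pendant '[0,0,-0.9,0,0,0,1, 0,0,-0.9,0,0,0,1, 0,0,-0.9,0,0,0,1, -0.1,0.93,0,0,0,0,1, -0.1,0.93,0,0,0,0,1, -0.1,0.93,0,0,0,0,1, -0.1,0.93,0,0,0,0,1, -0.1,0.93,0,0,0,0,1, -0.1,0.93,0,0,0,0,1, -0.1,0.93,0,0,0,0,1, -0.1,0.93,0,0,0,0,1, -0.1,0.93,0,0,0,0,1]'; python3 -m pendant '[-0.1,0.93,0,0,0,0,1, -0.1,0.93,0,0,0,0,1, -0.1,0.93,0,0,0,0,1, -0.1,0.93,0,0,0,0,1, 0,0,0,0,0,0,1, 0,0,0,0,0,0,1]'
python3 - <<'E'
from h import *
m=camera_model("wrist"); a=save("wrist","w2")
t=save("top","top2"); M=camera_model("top")
for n,z in [("out_tray",0)]:
    print(n,[(np.round(px2w(M,r["location"],z)[:2],1).tolist(),r["score"]) for r in pinpoint("top",n)[:2]], [(np.round(px2w(m,r["location"],z)[:2],1).tolist(),r["score"]) for r in pinpoint("wrist",n)[:2]])
E
```

```text
time: 7.3
tool_pos: [463.7, 217.8, 97.6]
tcp_rot: [-3.141, -0.003, 3.105]
contact_force: [0.8, -0.3, -0.3]
grip_width: 14.0
finger_force: 29.9
time: 7.9
tool_pos: [479.9, 327.6, 97.3]
tcp_rot: [-3.14, -0.003, 3.106]
contact_force: [-0.5, -0.3, -0.4]
grip_width: 13.8
finger_force: 29.9
out_tray [([527.1, 339.5], 0.65), ([574.2, 94.8], 0.48)] []
```

View pics/w2.png

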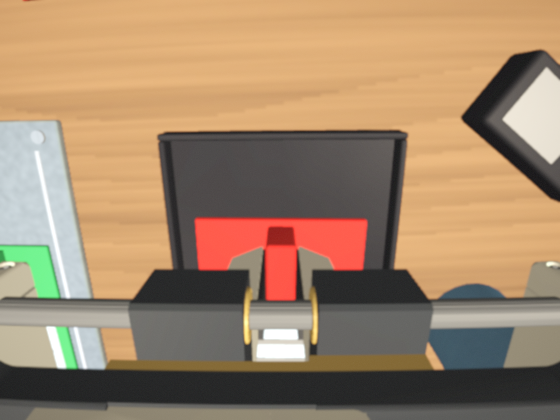

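The plate is centred over the tray: the ridge is at column 281 and the tray rim spans 162–405. Lower and release.

```bash
python3 -m pendant '[0,0,0.8,0,0,0,1, 0,0,0.8,0,0,0,1, 0,0,0.7,0,0,0,1, 0,0,0.22,0,0,0,1, 0,0,0.22,0,0,0,1, 0,0,0,0,0,0,1]'; python3 -m pendant '[0,0,0,0,0,0,0, 0,0,0,0,0,0,-0.2, 0,0,0,0,0,0,-0.2, 0,0,0,0,0,0,-0.2, 0,0,-0.5,0,0,0,-0.2, 0,0,-1,0,0,0,-0.2, 0,0,-1,0,0,0,-0.2, 0,0,-1,0,0,0,-0.2, 0,0,-1,0,0,0,-0.2]'
python3 - <<'E'
from h import *
save("wrist","w3")
m=camera_model("top"); t=capture("top")
for n,z in [("yellow_plate",4),("red_plate",9)]:
    for r in regions_of("top",n)[:3]:
        c=cv2.findContours(r["pixels"].astype(np.uint8),0,1)[0]; c=max(c,key=cv2.contourArea)[:,0].astype(float)
        w=np.array([px2w(m,p,z)[:2] for p in c]); print(n,round(r["score"],2),cv2.minAreaRect(w.astype(np.float32)))
E
```

```text
time: 8.7
tool_pos: [481.3, 327.6, 16.1]
tcp_rot: [-3.141, -0.0, 3.104]
contact_force: [-0.1, -0.0, 0.2]
grip_width: 14.0
finger_force: 29.9
time: 9.6
tool_pos: [481.1, 327.9, 152.6]
tcp_rot: [3.141, 0.0, 3.105]
contact_force: [0.2, 0.7, -0.6]
grip_width: 54.8
finger_force: 0.0
yellow_plate 0.73 ((515.9898681640625, -316.7886962890625), (95.67143249511719, 139.67347717285156), 88.37850189208984)
red_plate 0.86 ((366.1971435546875, -222.4154052734375), (107.53631591796875, 72.7907485961914), 10.976061820983887)
red_plate 0.86 ((284.5961608886719, 205.38783264160156), (67.85334014892578, 104.31378936767578), 0.057538677006959915)
red_plate 0.57 ((575.9143676757812, 322.6841735839844), (89.79023742675781, 39.56210708618164), 89.892578125)
```

View pics/w3.png

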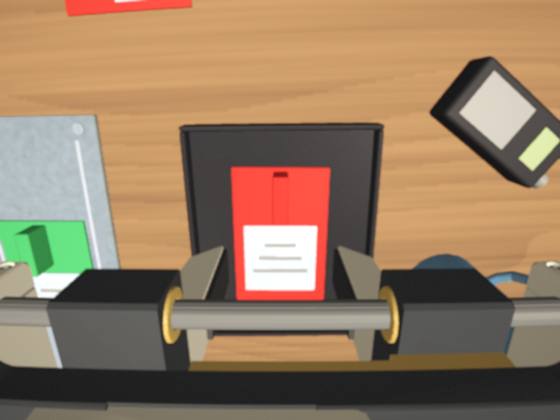

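The red plate lies flat in the tray, clear of all the walls. Next, the yellow plate.

```bash
python3 -m pendant '[-0.02,-0.9,0,0,0,0,-0.2, -0.02,-0.9,0,0,0,0,-0.2, -0.02,-0.9,0,0,0,0,-0.2, -0.02,-0.9,0,0,0,0,-0.2, -0.02,-0.9,0,0,0,0,-0.2, -0.02,-0.9,0,0,0,0,-0.2, -0.02,-0.9,0,0,0,0,-0.2, -0.02,-0.9,0,0,0,0,-0.2, -0.02,-0.9,0,0,0,0,-0.2, -0.02,-0.9,0,0,0,0,-0.2, -0.02,-0.9,0,0,0,0,-0.2, -0.02,-0.9,0,0,0,0,-0.2]'; python3 -m pendant '[-0.02,-0.9,0,0,0,0,-0.2, -0.02,-0.9,0,0,0,0,-0.2, -0.02,-0.9,0,0,0,0,-0.2, -0.02,-0.9,0,0,0,0,-0.2, -0.02,-0.9,0,0,0,0,-0.2, -0.02,-0.9,0,0,0,0,-0.2, -0.02,-0.9,0,0,0,0,-0.2, -0.02,-0.9,0,0,0,0,-0.2, -0.02,-0.9,0,0,0,0,-0.2, -0.02,-0.9,0,0,0,0,-0.2, -0.02,-0.9,0,0,0,0,-0.2, -0.02,-0.9,0,0,0,0,-0.2]'
python3 - <<'E'
from h import *
print(get_obs()["tool_pos"],get_obs()["tcp_rot"])
m=camera_model("wrist"); a=save("wrist","w4")
for n,z in [("yellow_plate",4)]:
    for r in regions_of("wrist",n)[:2]:
        c=cv2.findContours(r["pixels"].astype(np.uint8),0,1)[0]; c=max(c,key=cv2.contourArea)[:,0].astype(float)
        w=np.array([px2w(m,p,z)[:2] for p in c]); print(n,round(r["score"],2),cv2.minAreaRect(w.astype(np.float32)))
E
```

```text
time: 11.0
tool_pos: [475.5, 3.0, 149.8]
tcp_rot: [3.141, -0.003, 3.105]
contact_force: [0.2, -0.3, 0.1]
grip_width: 54.8
finger_force: 0.0
time: 12.2
tool_pos: [470.9, -320.7, 149.4]
tcp_rot: [3.139, -0.002, 3.105]
contact_force: [0.4, -0.6, 0.5]
grip_width: 55.2
finger_force: 0.0
[ 470.92149987 -320.67601973  149.37645008] [ 3.13948918e+00 -2.32034745e-03  3.10460892e+00]
yellow_plate 0.91 ((518.6686401367188, -316.18609619140625), (89.84359741210938, 137.46348571777344), 89.91107940673828)
```

View pics/w4.png

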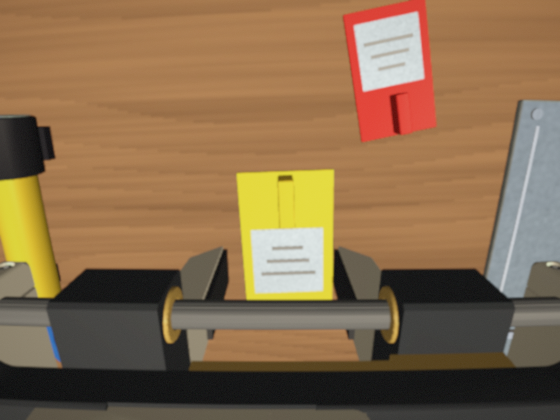

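Yellow plate: rear corners at (238,174) and (333,170), ridge top from (286,181) to (288,227), open space around it.

```bash
python3 - <<'E'
from h import *
m=camera_model("wrist"); get_obs()
r=[px2w(m,p,z) for p,z in [((238,174),4),((333,170),4),((286,181),30),((287,227),30),((248,297),4),((332,297),4)]]
for x in r: print(np.round(x,1))
d=r[1]-r[0]; print(np.degrees(np.arctan2(-d[0],d[1])))
im=cv2.imread("pics/w4.png")
for row in (185,200,215): print([im[row,c].tolist() for c in range(272,302,2)])
E
```

```text
[ 452.1 -361.5    4. ]
[ 451.8 -274.     4. ]
[ 454.2 -317.8   30. ]
[ 496.  -318.4   30. ]
[ 582.9 -361.5    4. ]
[ 586.5 -273.8    4. ]
0.1509311859021076
[[64, 218, 229], [64, 218, 229], [59, 208, 219], [57, 199, 217], [62, 216, 229], [62, 216, 229], [63, 217, 229], [64, 218, 229], [63, 218, 229], [64, 218, 229], [62, 215, 228], [62, 213, 225], [64, 219, 229], [66, 220, 229], [64, 219, 229]]
[[64, 219, 229], [64, 218, 229], [63, 216, 227], [53, 196, 211], [61, 213, 226], [65, 218, 229], [62, 218, 229], [63, 218, 229], [63, 218, 229], [64, 218, 229], [61, 214, 227], [59, 205, 220], [64, 218, 228], [66, 219, 229], [64, 219, 228]]
[[64, 219, 229], [62, 218, 228], [63, 218, 229], [59, 207, 221], [58, 208, 222], [61, 217, 228], [62, 217, 228], [63, 218, 229], [62, 218, 229], [63, 218, 229], [63, 217, 229], [62, 212, 229], [65, 218, 228], [64, 219, 229], [64, 219, 229]]
```

```bash
python3 -m pendant '[-0.13,0.09,1,0,0,-0.53,-0.2, 0,0,1,0,0,0,-0.2, 0,0,1,0,0,0,-0.2, 0,0,1,0,0,0,-0.2, 0,0,0.4,0,0,0,-0.2, 0,0,0.26,0,0,0,-0.2, 0,0,0,0,0,0,-0.2, 0,0,0,0,0,0,1, 0,0,0,0,0,0,1, 0,0,0,0,0,0,1, 0,0,0,0,0,0,1, 0,0,0,0,0,0,1]';python3 -m pendant '[0,0,0,0,0,0,1, 0,0,0,0,0,0,1, 0,0,0,0,0,0,1, 0,0,0,0,0,0,1]'
```

```text
time: 13.5
tool_pos: [475.8, -317.7, 11.7]
tcp_rot: [-3.141, 0.0, -3.142]
contact_force: [-0.3, -0.0, 0.6]
grip_width: 19.8
finger_force: 0.0
time: 13.9
tool_pos: [475.8, -317.5, 11.5]
tcp_rot: [3.141, 0.0, -3.141]
contact_force: [-0.5, 1.5, 3.4]
grip_width: 13.4
finger_force: 29.9
```

```bash
python3 -m pendant '[0,0,-0.8,0,0,0,1, 0,0,-0.9,0,0,0.26,1, 0,0,-0.9,0,0,0.27,1, 0.27,0.94,0,0,0,0,1, 0.27,0.94,0,0,0,0,1, 0.27,0.94,0,0,0,0,1, 0.27,0.94,0,0,0,0,1, 0.27,0.94,0,0,0,0,1, 0.27,0.94,0,0,0,0,1, 0.27,0.94,0,0,0,0,1, 0.27,0.94,0,0,0,0,1, 0.27,0.94,0,0,0,0,1]';python3 -m pendant '[0.27,0.94,0,0,0,0,1, 0,0,0.5,0,0,0,1, 0,0,0.8,0,0,0,1, 0,0,0.4,0,0,0,1, 0,0,0,0,0,0,1]'
python3 - <<'E'
from h import *
print(get_obs()["tool_pos"],get_obs()["tcp_rot"])
m=camera_model("wrist"); a=save("wrist","w5"); t=save("top","top5")
M=camera_model("top")
for n,z in [("yellow_plate_front",40),("yellow_plate",40),("stop_right",8),("lip_right",8)]:
    print(n,[(np.round(px2w(M,r["location"],z)[:2],1).tolist(),round(r["score"],2)) for r in pinpoint("top",n)[:2]])
cv2.imwrite("pics/c5.png",cv2.resize(t[150:290,200:340,::-1],(560,560),interpolation=cv2.INTER_CUBIC))
E
```

```text
time: 15.1
tool_pos: [411.8, -60.3, 89.1]
tcp_rot: [3.142, -0.0, 3.104]
contact_force: [0.9, 1.3, -1.6]
grip_width: 13.7
finger_force: 29.9
time: 15.6
tool_pos: [404.0, -32.5, 37.0]
tcp_rot: [3.141, -0.003, 3.105]
contact_force: [0.3, 0.3, -1.1]
grip_width: 13.8
finger_force: 29.9
[404.04702018 -32.45165523  36.96115956] [ 3.1407811  -0.00334267  3.10489001]
yellow_plate_front [([512.8, -32.1], 0.45)]
yellow_plate [([443.6, -30.1], 0.51)]
stop_right [([640.1, -38.9], 0.58), ([464.0, -562.4], 0.5)]
lip_right [([600.2, -45.1], 0.67), ([524.0, -27.5], 0.18)]
```

View pics/w5.png

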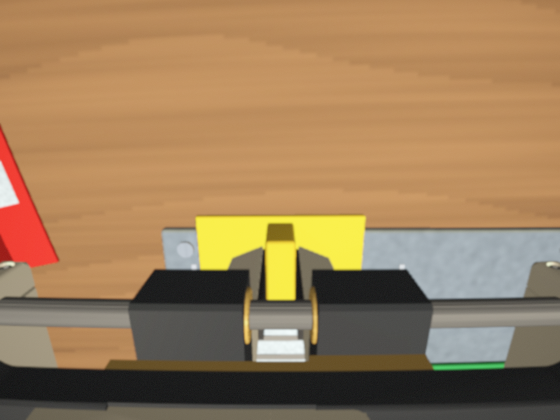

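View pics/c5.png

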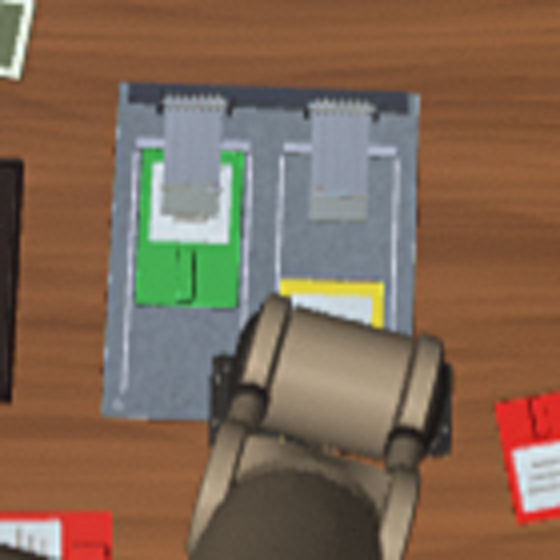

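The wrist view shows the plate square to the board. In the top crop the yellow front edge spans columns 280–385, while the lane's lines are at about 278 and 398, so the plate may sit a few mm left. Measure that.

```bash
python3 - <<'E'
from h import *
M=camera_model("top"); im=cv2.imread("pics/top5.png").astype(int)
for row in (190,194,208,213,217): 
    print(row,[int(v) for v in im[row,266:304].mean(1)])
for row in (222,224,226): print(row,[int(v) for v in im[row,266:304,1]-im[row,266:304,0]])
for row in (190,208,217,224): print(row,[np.round(px2w(M,(c,row),8)[:2],1).tolist() for c in (269,300)])
r=px2w(M,(270,222),27),px2w(M,(296,222),27); print(r)
E
```

```text
190 [126, 127, 122, 138, 207, 134, 128, 131, 134, 129, 127, 135, 158, 156, 152, 153, 155, 156, 150, 154, 153, 151, 153, 151, 155, 151, 132, 123, 123, 127, 127, 129, 153, 171, 129, 124, 129, 131]
194 [132, 130, 126, 134, 187, 131, 131, 129, 131, 128, 131, 137, 158, 156, 151, 153, 155, 153, 150, 153, 151, 153, 153, 150, 155, 146, 130, 133, 131, 128, 131, 131, 151, 168, 132, 130, 131, 127]
208 [122, 125, 130, 175, 150, 132, 129, 128, 129, 124, 124, 128, 131, 132, 131, 131, 132, 128, 129, 128, 127, 128, 128, 129, 130, 133, 133, 134, 131, 128, 130, 139, 191, 150, 128, 127, 126, 129]
213 [124, 123, 135, 189, 131, 125, 127, 124, 125, 128, 132, 126, 126, 130, 129, 124, 127, 128, 126, 129, 127, 130, 131, 131, 129, 127, 129, 130, 130, 125, 127, 138, 188, 132, 129, 125, 133, 147]
217 [123, 126, 135, 199, 126, 119, 124, 127, 123, 124, 124, 125, 126, 128, 132, 133, 132, 132, 132, 130, 128, 128, 128, 130, 126, 128, 128, 130, 131, 132, 127, 138, 205, 132, 122, 130, 130, 109]
222 [-12, -12, -17, -7, 146, 157, 149, 143, 145, 145, 147, 145, 146, 148, 148, 151, 151, 150, 150, 150, 150, 151, 150, 150, 152, 151, 148, 151, 155, 146, -11, -18, -15, -12, -15, -13, -14, 11]
224 [-1, 15, 10, 7, 23, 38, 21, -17, -15, -14, -13, -14, -14, -14, -12, 12, 16, 16, 16, 16, 16, 15, 13, 17, 40, 37, 41, 140, 152, 115, -16, -19, -15, -12, -12, -12, -14, 11]
226 [18, 21, 16, 15, 15, 14, 4, -3, 0, -5, -6, -7, -7, -6, -8, -8, -7, -7, -7, -8, -9, -8, -7, -8, -7, -14, -14, 131, 157, 113, -13, -19, -14, -9, -10, -13, -13, 20]
190 [[627.8, 9.5], [627.6, -100.7]]
208 [[562.9, 9.4], [562.8, -99.9]]
217 [[530.8, 9.4], [530.6, -99.6]]
224 [[506.0, 9.4], [505.8, -99.3]]
(array([510.44406632,   5.77599784,  27.        ]), array([510.30938741, -84.27229909,  27.        ]))
```

```bash
python3 -m pendant '[0,-0.1,0.3,0,0,0,1, 0,0,0.22,0,0,0,1, 0,0,0.05,0,0,0,1, 0,0,0,0,0,0,1, 0,0,0,0,0,0,1]'
```

```text
time: 16.4
tool_pos: [405.1, -35.8, 21.1]
tcp_rot: [3.141, -0.0, 3.105]
contact_force: [0.0, 0.3, -0.6]
grip_width: 13.8
finger_force: 29.9
```

```bash
python3 -m pendant '[0,0,0.05,0,0,0,1, -0.4,0,0,0,0,0,1, -0.4,0,0,0,0,0,1, -0.4,0,0,0,0,0,1, -0.3,0,0,0,0,0,1, 0,0,0,0,0,0,1]'; python3 -m pendant '[-0.2,0,0,0,0,0,1, -0.2,0,0,0,0,0,1, -0.2,0,0,0,0,0,1, -0.2,0,0,0,0,0,1, -0.2,0,0,0,0,0,1, -0.2,0,0,0,0,0,1, 0,0,0,0,0,0,1]'
```

```text
time: 17.0
tool_pos: [451.2, -37.6, 19.8]
tcp_rot: [-3.141, 0.001, 3.105]
contact_force: [-0.1, -0.3, -1.5]
grip_width: 14.0
finger_force: 29.9
time: 17.7
tool_pos: [483.0, -38.2, 19.5]
tcp_rot: [3.14, -0.007, 3.105]
contact_force: [-10.3, 0.4, 8.7]
grip_width: 13.8
finger_force: 30.0
```

```bash
python3 -m pendant '[-0.2,0,0,0,0,0,1, -0.2,0,0,0,0,0,1, -0.2,0,0,0,0,0,1, -0.2,0,0,0,0,0,1, 0,0,0,0,0,0,1]'; python3 -m pendant '[-0.1,0,0,0,0,0,1, -0.1,0,0,0,0,0,1, 0,0,0,0,0,0,1]'
```

```text
time: 18.2
tool_pos: [509.0, -39.4, 19.4]
tcp_rot: [3.141, -0.003, 3.105]
contact_force: [-3.5, 1.8, 2.7]
grip_width: 13.8
finger_force: 30.0
time: 18.5
tool_pos: [514.7, -39.6, 19.4]
tcp_rot: [3.141, -0.003, 3.105]
contact_force: [-4.9, 0.7, 2.8]
grip_width: 14.0
finger_force: 30.0
```

```bash
python3 -m pendant '[-0.08,0,0,0,0,0,1, 0,0,0,0,0,0,1]'; python3 -m pendant '[-0.05,0,0,0,0,0,1, 0,0,0,0,0,0,1]';python3 -m pendant '[-0.05,0,0,0,0,0,1, 0,0,0,0,0,0,1]'
```

```text
time: 18.7
tool_pos: [516.8, -39.7, 19.4]
tcp_rot: [3.141, -0.004, 3.105]
contact_force: [-6.4, 0.3, 3.5]
grip_width: 14.2
finger_force: 30.0
time: 18.9
tool_pos: [518.1, -39.7, 19.4]
tcp_rot: [3.141, -0.004, 3.105]
contact_force: [-6.1, 0.3, 3.7]
grip_width: 13.9
finger_force: 30.0
time: 19.1
tool_pos: [519.6, -39.7, 19.4]
tcp_rot: [3.141, -0.004, 3.105]
contact_force: [-6.9, -0.1, 3.5]
grip_width: 13.5
finger_force: 30.0
```

```bash
python3 -m pendant '[-0.05,0,0,0,0,0,1, 0,0,0,0,0,0,1]'; python3 -m pendant '[-0.05,0,0,0,0,0,1, 0,0,0,0,0,0,1]'
```

```text
time: 19.3
tool_pos: [520.7, -39.7, 19.4]
tcp_rot: [3.141, -0.005, 3.105]
contact_force: [-8.8, 0.2, 5.6]
grip_width: 13.8
finger_force: 30.0
time: 19.5
tool_pos: [520.7, -39.7, 19.4]
tcp_rot: [3.141, -0.008, 3.105]
contact_force: [-13.3, -0.2, 10.3]
grip_width: 14.1
finger_force: 30.0
```

```bash
python3 -m pendant '[-0.05,0,0,0,0,0,1, 0,0,0,0,0,0,1]'; python3 -m pendant '[0,0,0,0,0,0,0.4, 0,0,0,0,0,0,0, 0,0,0,0,0,0,-0.2, 0,0,0,0,0,0,-0.2, 0,0,-0.4,0,0,0,-0.2, 0,0,-0.8,0,0,0,-0.2, 0,0,-1,0,0,0,-0.2, 0,0,-1,0,0,0,-0.2, 0.6,0,-1,0,0,0,-0.2, 0.6,0,0,0,0,0,-0.2, 0,0,0,0,0,0,-0.2]'
python3 - <<'E'
from h import *
m=camera_model("wrist"); a=save("wrist","w6"); s=save("side","side6"); t=save("top","top6")
M=camera_model("top")
print("stop",[(r["location"],r["score"]) for r in pinpoint("top","stop_right")[:2]],[(r["location"],r["score"]) for r in pinpoint("top","yellow_plate_front")[:2]])
cv2.imwrite("pics/c6.png",np.hstack([cv2.resize(t[160:265,220:325,::-1],(400,400),interpolation=cv2.INTER_CUBIC),cv2.resize(a[:,:,::-1],(400,400))]))
E
```

```text
time: 19.7
tool_pos: [520.7, -39.7, 19.4]
tcp_rot: [3.141, -0.011, 3.105]
contact_force: [-18.1, -1.7, 14.6]
grip_width: 13.5
finger_force: 30.0
time: 20.8
tool_pos: [488.8, -38.7, 147.4]
tcp_rot: [-3.141, 0.001, 3.105]
contact_force: [-0.4, -0.5, 0.2]
grip_width: 55.2
finger_force: 0.0
stop [([283.4, 186.8], 0.63)] []
```

View pics/c6.png

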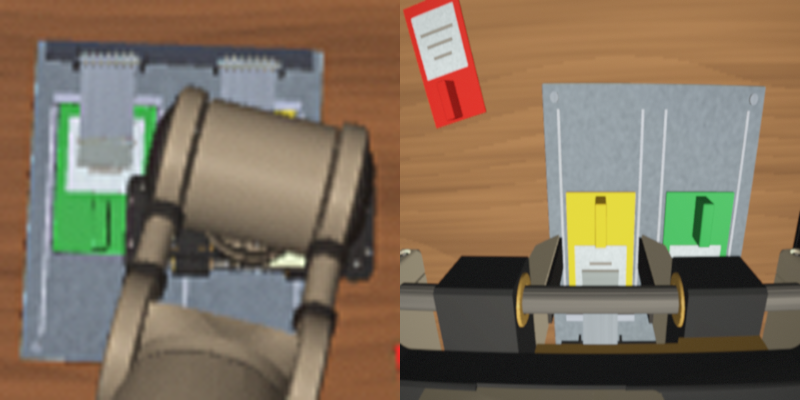

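The yellow plate sits square under the clip, its rear edge level with the green one's. Check that numerically.

```bash
python3 - <<'E'
from h import *
m=camera_model("wrist"); im=cv2.imread("pics/w6.png").astype(int); th=np.radians(-2.1); ux=np.array([np.cos(th),np.sin(th)]); uy=np.array([-ux[1],ux[0]])
B,G,Rr=im[...,0],im[...,1],im[...,2]
for n,mask,cols in [("y",(Rr-B>60)&(G-B>60),range(238,322,6)),("g",(G-Rr>50)&(G-B>30),range(380,460,6))]:
    pts=[]
    for c in cols:
        rows=np.where(mask[190:230,c])[0]
        if len(rows): pts.append(px2w(m,(c,190+rows[0]-.5),12)[:2])
    pts=np.array(pts); s=np.polyfit(pts[:,1],pts[:,0],1)
    print(n,len(pts),"along",np.round(np.median(pts@ux),1),"yaw deg",-np.degrees(np.arctan(s[0])))
for row in (215,):
    c=np.where(((Rr-B>60)&(G-B>60))[row,200:360])[0]+200
    print("y centre across",(px2w(m,(c[0],row),12)[:2]@uy+px2w(m,(c[-1],row),12)[:2]@uy)/2)
    l=[int(v) for v in im[170,210:360].mean(1)]; k=np.argsort(l)[::-1][:6]+210; print(k,[round(float(px2w(m,(x,170),8)[:2]@uy),1) for x in k])
E
```

```text
y 14 along 497.4 yaw deg -2.152233444943527
g 14 along 496.5 yaw deg -2.112016557259276
y centre across -21.426678371278534
[224 337 223 336 338 225] [-72.0, 29.2, -72.9, 28.3, 30.1, -71.1]
```

```bash
python3 -c "
from plant import *
print(close_job())"
```

```text
the job is handed in; nothing more can be done
None
```

The job is handed in: the red plate lies flat in the out-tray, and the yellow plate is against the stop under the right-hand clip, square and centred. I did not touch the green plate or the bystanders, and the hand-in gave no verdict back.

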